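Brighten the copper track of a training board with the burnisher

TASK

Clear the finned heat sink off the circuit board and stand it upright in the parts tray; then take the square-handled burnisher from the two-hole holder and rub its foot along the L-shaped copper track in one stroke without lifting, from the free end of the long leg, round the corner, to the free end of the short leg, pressing steadily so that the sprung board stays about half-way down its travel and never reaches the bottom, and keeping the foot on the copper. Finally put the burnisher back through its free hole in the holder until its collar rests on the plate, and leave the other tool and everything else on the bench where they are.

Things in the scene. Friction and masses are not known exactly. Their poses are not given: they have to be found in the camera images.
- jig: Fixed steel base of the sprung board rest, 176 x 136 x 12 mm. Origin: centre of its underside on the bench; x along its length, z up. On four springs it carries a green circuit board 170 x 130 x 10 mm, parallel to and centred over it, with an L-shaped copper track 24 mm wide on top.
- board_top (a point): Centre of the board's top face, 40 mm above the bench when unloaded; axes parallel to the jig's. Track centre lines: long leg along y = -35 mm from x = -72 to +60, short leg along x = +60 mm from y = -35 to +57. Parts 24 mm tall stand on it: dark transformer at x -61 to -19, y 16 to 56; three black cans 19 mm across at (6,18), (6,45), (30,45) mm.
- board (a joint): How far the sprung board is pushed down, m: 0 unloaded, 0.010 at the bottom stop. It slides straight down without tilting; it begins to move at about 2 N and then takes about 0.8 N per mm (half-way, 5 mm, is about 6 N). It springs back up by itself.
- track_start (a point): Point on the copper's top, on the centre line, 12 mm from the free end of the long leg: where the stroke begins. Moves down with the board; axes parallel to the jig's.
- track_corner (a point): Point on the copper's top where the two centre lines meet, 120 mm from track_start along the jig's +x.
- track_end (a point): Point on the copper's top, on the centre line, 12 mm from the free end of the short leg, 80 mm from track_corner along the jig's +y: where the stroke ends.
- heatsink: Loose bare-aluminium finned heat sink, 60 mm long (its x) x 30 mm wide (its y) x 48 mm tall, 60 to 120 g, standing on the long leg of the track, roughly along it. Origin: centre of its underside, z up. Grip it across the 30 mm width by its upper part; the side faces are flat for the fingers.
- tray: Fixed grey open parts tray, outside 150 (x) x 115 (y) x 22 mm, walls and floor 4 mm thick. Origin: centre of its underside on the bench. Its half at x > 20 mm is taken by a relay (see below); the half at x < 0 is empty.
- relay: Loose white relay block, 30 x 40 x 22 mm, lying in the tray with its centre near x = +45 mm, y = 0 of the tray. Origin: centre of its underside. Leave it alone.
- holder: Fixed grey tool holder, 64 (x) x 150 (y) mm: a base and, on two end walls, a plate 8 mm thick whose top is 75 mm above the bench, with two holes 21 mm across (3 mm chamfer, wider at the top) at y = -38 and +38 mm. Origin: centre of its underside. One hole holds the burnisher, the other the pick.
- hole_a (a point): Centre of the holder's hole at y = -38 mm, at the plate's top (75 mm above the bench).
- hole_b (a point): Centre of the holder's hole at y = +38 mm, at the plate's top (75 mm above the bench).
- burnisher: Loose tool, 80 to 160 g, hanging upright in a holder hole: a steel rod 16 mm across from its foot up to 60 mm (foot bevelled 3 mm to an 11 mm flat), a round black collar 38 mm across from 60 to 66 mm, and a square black handle 22 x 22 mm from 66 to 116 mm, sides along its x and y. Origin: centre of the foot, z up the rod. When it hangs in the holder the foot is 15 mm above the bench.
- pick: Loose pick in the holder's other hole: the same rod and collar but a pointed foot and a thin ROUND handle 14 mm across from 66 to 108 mm. Origin: its point, z up. Leave it alone.
- flux: Bystander: amber bottle 42 mm across, 72 mm tall. Origin: centre of its underside.
- spool: Bystander: solder spool 54 mm across, 42 mm tall. Origin: centre of its underside.
- jar: Bystander: jar 52 mm across, 50 mm tall. Origin: centre of its underside.
- clipstand: Bystander, tall: steel clip stand, round foot 56 mm across, a post 10 mm thick up to 165 mm above the bench, a 58 mm cross-bar with clips along its x at 140 mm height. Go over or round it. Origin: centre of its underside.
- meter: Bystander: green multimeter 80 x 160 x 38 mm. Origin: centre of its underside.
- driver: Bystander: red-handled screwdriver about 200 mm long, lying flat along its x. Origin: middle of its underside.

How it is judged:
By the outcome, as a careful person would: the job done as asked, in the order asked, and still so for the second after the job is handed in, with the robot touching nothing.
It also fails if it takes over 72 s, if anything falls off the work surface, if the arm or the gripper's body presses on something with over 40 N, if the wrist force passes 120 N, or if a joint passes its speed limit or range.

ROBOT

A 6-joint arm with a two-finger parallel gripper is mounted at the origin on the work surface. World frame = base frame: x ahead of the robot, y to its left, z up, the work surface at z = 0. Lengths are in mm, angles in rad, forces in N, time in s.
With the tool pointing down it reaches from about 350 to 775 mm from the base axis. Payload 7.3 kg.
Tool frame: the origin (TCP) lies at the centre of the arm's flange, where the gripper is bolted on; the fingertips stand 178 mm ahead of it and the grasp point (between the pads) lies 159 mm ahead of it; z points along the fingers, y is the line along which they close (so a half turn about z gives the same grasp; the last joint's range is limited). The gripper opens to 92 mm and grips with 3 to 60 N. Pads are 19 mm wide; open, the fingers measure 130 mm over their backs; the gripper's body (75 mm by 190 mm) begins 47 mm behind the grasp point.
Start: joints at [1.163, 0.342, 1.524, -0, 1.275, -0.146], TCP at [135.858, 507.12, 404.741] pointing down, gripper open.
Joint ranges: [-2.53, 2.53], [-0.77, 2.02], [0.04, 2.7], [-1, 4.14], [0.28, 2.66], [-3.11, 3.11]. Speed limits (rad/s): [2.57, 2.57, 3.14, 3.14, 3.14, 3.14].

INTERFACE

Orientations are given as [roll, pitch, yaw] about the fixed x, y, z axes, in that order (R = Rz(yaw) Ry(pitch) Rx(roll)).
In Python, from plant import * gives the robot as it stands. The module is installed in compiled form; this text tells all that it offers.
- The arm moves only by the shell command python3 -m inch 'ROWS'. ROWS is JSON, a list of rows, each a list of 5 numbers: the shift along the tool's x, y, z in m, then the turn about the tool's z in rad, then the opening, from 0 (shut) to 1 (fully open). In form: [[tx, ty, tz, spin, claw], ...]. A call has 1 to 8 rows; each row is the pose to reach, as a shift and turn from the pose commanded when the call began, along the tool's axes at that moment; what a row does not reach only later rows make up. A row lasts 1/12 s, in which the tool goes at most 41.7 mm and 7.16 degrees, less where a joint would pass 70% of its speed; a pose out of reach is approached as far as the arm can. A call with a gripper value outside its range is refused whole. The fingers move at their own pace and stop on an object; the grip force is fixed at half the most. Time passes only in rows, so rows that repeat a pose let the fingers close. It gives the time, the measured TCP pose, the force, the opening and the grip force at its end, in the units of the state.
- get_obs(): the state, without advancing time (a new reading comes with each control period).
- capture(name): name is "side" or "top" or "wrist"; returns a dict with "color" (480x640x3 uint8, red, green, blue), "intrinsics" (3x3 intrinsics, pixels), "distortion" ([k1, k2, p1, p2, k3] as OpenCV has them; the pictures are not rectified), "pose" (4x4, takes a point from camera to world coordinates). Camera axes: x right, y down, z forward; pixel columns grow to the right and rows downward; lengths in mm; the calibration is good to about 2 mm. A picture is of the moment at which its call begins. There is no depth.
- close_job(): hands the job in; it is judged then, once.
Trained networks look in a picture, given as the dict that the camera call returned (one of the last four; its "shot" number tells which), for a name from the list of things; names that differ only in an ending like _2 or _b are one class to them, and where a whole thing is asked for, a point or a joint stands for the part that bears it (a point fixed in the world has none). Each returns a list of dicts, best first, with "conf" (0 to 1); they miss things now and then, are a little off and sometimes report something else, mostly with a low value. They report only what shows in the picture. A call takes as long as a camera call.
- look_for(picture, target): "rect" ([centre column, centre row, width, height] in pixels, round what is visible of it).
- trace(picture, target): "pixels" (480x640 bool, what is visible of it) and "rect" ([centre column, centre row, width, height] in pixels, round what is visible of it).
- tip_of(picture, target): "centre" ([column, row] in pixels: a listed point, or the origin of a listed thing).
The state is a dict: "time": time; "joint_positions": joint angles; "dq": joint speeds; "tau": joint torques, N m; "tool_pos": TCP position; "tcp_rot": TCP orientation; "contact_force": force on the tool from outside, world axes, zero at the start; "moment": the same for the moment, N m; "grip_width": finger opening in mm; "finger_force": force on a finger pad.
Only numpy, scipy, OpenCV 4.12 (cv2) and the standard library are available. Lean on these libraries where they do the work, as an engineer would, in place of code of your own. Each camera call takes 0.05 s, during which the arm holds its last target. There are 200 camera calls.

## Working session

There is one attempt and no reset: what is moved stays moved. The work goes in short steps, Python scripts to look and compute and a shell command to move; the robot and the scene stay as the last step left them, time stands still between calls to the robot, and variables do not carry over. Pictures are saved under pics/ and viewed, at most 10 in all, crops included, and the job is handed in when it is done.

```bash
mkdir -p pics; cat > h.py <<'E'
from plant import *
import numpy as np, cv2
from scipy.spatial.transform import Rotation as R
def ray(c,px):
    p=cv2.undistortPoints(np.array([[px]],float),np.array(c["intrinsics"],float),np.array(c["distortion"],float))[0,0]
    T=np.array(c["pose"]);d=T[:3,:3]@[p[0],p[1],1];return T[:3,3],d/np.linalg.norm(d)
def atz(c,px,z):
    o,d=ray(c,px);return o+d*(z-o[2])/d[2]
def tri(rs):
    A=0;b=0
    for o,d in rs:
        P=np.eye(3)-np.outer(d,d);A=A+P;b=b+P@o
    x=np.linalg.solve(A,b);return x,[np.linalg.norm((np.eye(3)-np.outer(d,d))@(x-o)) for o,d in rs]
def proj(c,X):
    T=np.linalg.inv(np.array(c["pose"]));return cv2.projectPoints(np.array(X,float).reshape(-1,1,3),cv2.Rodrigues(T[:3,:3])[0],T[:3,3],np.array(c["intrinsics"],float),np.array(c["distortion"],float))[0].reshape(-1,2)
def save(c,n): cv2.imwrite("pics/"+n,c["color"][:,:,::-1])
E
python3 - <<'E'
from h import *
np.set_printoptions(precision=1,suppress=True)
print(get_obs())
C={n:capture(n) for n in("top","side","wrist")}
save(C["wrist"],"wrist0.png")
cv2.imwrite("pics/top0.png",C["top"]["color"][:,:,::-1]);save(C["side"],"side0.png")
for n in C: print(n,np.array(C[n]["pose"])[:3])
for t in "track_start track_corner track_end board_top heatsink tray hole_a hole_b burnisher pick jig holder relay clipstand flux spool jar meter driver".split():
    r=[]
    for n in C:
        q=tip_of(C[n],t)[:2]
        for k in q:
            print(t,n,round(k["conf"],2),np.array(k["centre"]))
        if q: r.append(ray(C[n],q[0]["centre"]))
    if len(r)>1: x,e=tri(r);print("   ->",x,np.array(e))
E
```

```text
{'time': 0.0, 'joint_positions': array([ 1.2,  0.3,  1.5, -0. ,  1.3, -0.1]), 'dq': array([ 0., -0.,  0., -0., -0., -0.]), 'tau': array([ -0. , -43.1, -24.4,   0.1,   0.1,  -0. ]), 'tool_pos': array([135.8, 507. , 404. ]), 'tcp_rot': array([-3.1, -0. ,  2.9]), 'contact_force': array([0.1, 1.1, 0.7]), 'moment': array([ 0.,  0., -0.]), 'finger_force': 0.0, 'grip_width': 91.8146108928192}
top [[ -0.   -1.    0.1 488.5]
 [ -1.    0.   -0.   12.9]
 [  0.   -0.1  -1.  897.3]]
side [[ -1.   -0.    0.1 522.3]
 [ -0.1   0.7  -0.8 736. ]
 [ -0.   -0.8  -0.7 713.1]]
wrist [[  0.3   0.9   0.3  63.9]
 [  1.   -0.2  -0.1 527.8]
 [ -0.    0.3  -1.  384. ]]
track_start top 0.58 [353.1 274.7]
track_start side 0.96 [345.1 227.7]
   -> [531.9 -74.5  46.7] [7.7 7.7]
track_corner top 0.69 [300.  239.7]
track_corner top 0.64 [315.1 151.6]
track_corner side 0.82 [301.8 253.4]
   -> [607.6  16.2  45.9] [4. 4.]
track_end top 0.57 [272.3 276.7]
track_end side 0.56 [334.1 271.4]
   -> [540.9  65.7  47.3] [1.2 1.2]
board_top top 0.84 [317.1 276.1]
board_top top 0.54 [128.  252.5]
board_top side 0.8 [333.5 245.1
[... 1128 characters left out ...]
5.9    6.5] [4.3 4.3]
clipstand top 0.74 [443.6 260. ]
clipstand top 0.59 [227.6 199. ]
flux top 0.87 [236.6 360.3]
flux top 0.29 [227.6 199.2]
flux side 0.78 [405.1 314.9]
flux side 0.52 [319.4 379.8]
   -> [397.4 134.4   6.1] [3. 3.]
spool top 0.56 [270.  278.7]
spool top 0.55 [384.4 355.7]
spool side 0.63 [391.1 225.5]
   -> [485.3  67.6 180.2] [44. 44.]
jar top 0.69 [384.4 194.1]
jar side 0.72 [251.7 314.6]
jar side 0.66 [273.1 219.7]
   -> [ 803.5 -224.7 -454.6] [7. 7.]
meter top 0.83 [315.5 153.6]
meter top 0.74 [274.  278.6]
meter side 0.96 [230.3 251.9]
   -> [772.9 -16.4  10.3] [1.8 1.8]
driver top 0.91 [168.5 161.5]
driver side 0.58 [203.2 364.4]
   -> [768.1 265.   -8. ] [0.1 0.1]
```

```bash
python3 - <<'E'
import cv2
for n in("top","side"):
    a=cv2.imread(f"pics/{n}0.png")[100:440,100:500];cv2.imwrite(f"pics/{n}c.png",cv2.resize(a,(706,600),interpolation=cv2.INTER_CUBIC))
E
```

```text
(no output)
```

View pics/topc.png

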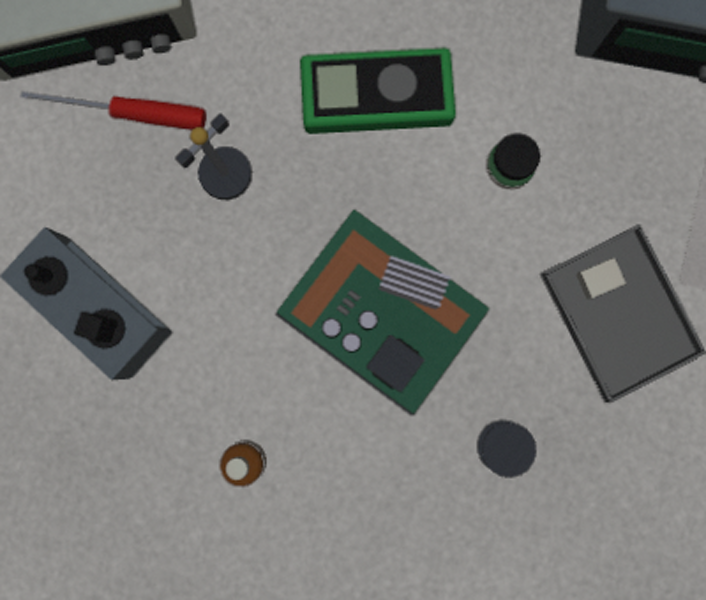

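View pics/sidec.png

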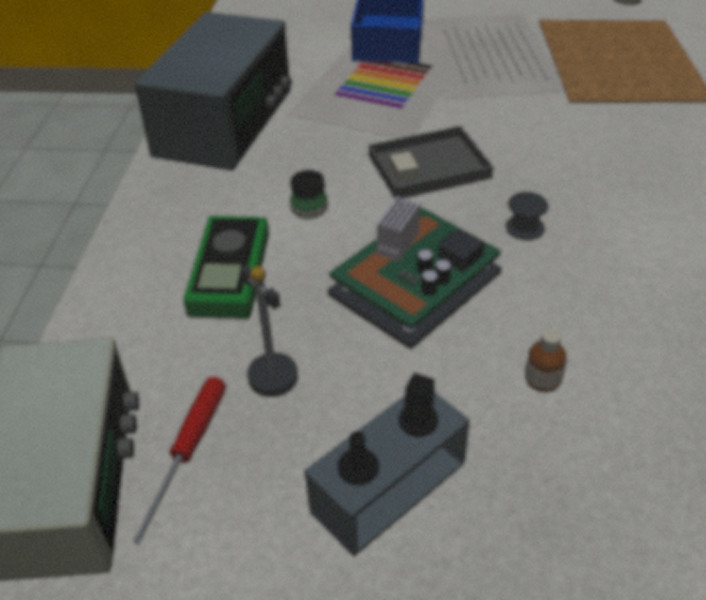

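```bash
cat >> h.py <<'E'
def goto(x=None,y=None,z=None,yaw=None):
    o=get_obs();p=np.array(o["tool_pos"]);Rt=R.from_euler("xyz",o["tcp_rot"]).as_matrix()
    t=np.array([p[i] if v is None else v for i,v in enumerate((x,y,z))])
    cur=np.arctan2(Rt[1,0],Rt[0,0]);s=0 if yaw is None else -((np.radians(yaw)-cur+np.pi)%(2*np.pi)-np.pi)
    print("pos",p.round(1),"yaw",np.degrees(cur).round(2),"tilt",np.degrees(np.arccos(-Rt[2,2])).round(2),"F",np.round(o["contact_force"],1),"w",round(o["grip_width"],1),"ff",round(o["finger_force"],1),"t",round(o["time"],2),"q",np.round(o["joint_positions"],2))
    print("shift m",(Rt.T@(t-p)/1000).round(4),"spin",round(s,4))
E
python3 - <<'E'
from h import *
goto(550,-30,404,50)
E
```

```text
pos [135.8 507.1 404.7] yaw 165.0 tilt 0.0 F [-1.1  0.3 -0.5] w 91.6 ff 0.0 t 3.0 q [ 1.16  0.34  1.52  0.    1.28 -0.15]
shift m [-0.539  -0.4116  0.0007] spin 2.0072
```

```bash
python3 -m inch '[[-0.27,-0.206,0,1.0,1],[-0.27,-0.206,0,1.0,1],[-0.27,-0.206,0,1.0,1],[-0.27,-0.206,0,1.0,1],[-0.27,-0.206,0,1.0,1],[-0.27,-0.206,0,1.0,1],[-0.27,-0.206,0,1.0,1],[-0.27,-0.206,0,1.0,1]]'; python3 - <<'E'
from h import *
goto(550,-30,404,50)
E
```

```text
time: 3.67
tool_pos: [340.2, 241.4, 405.0]
tcp_rot: [3.141, -0.0, 1.874]
contact_force: [1.5, 1.7, 0.7]
grip_width: 91.7
finger_force: 0.0
pos [340.2 241.4 405. ] yaw 107.36 tilt 0.05 F [1.5 1.7 0.7] w 91.7 ff 0.0 t 3.67 q [0.43 0.14 1.79 0.   1.21 0.13]
shift m [-0.3217  0.1193  0.001 ] spin 1.0012
```

```bash
python3 -m inch '[[-0.322,0.119,0.001,1.0,1],[-0.322,0.119,0.001,1.0,1],[-0.322,0.119,0.001,1.0,1],[-0.322,0.119,0.001,1.0,1],[-0.322,0.119,0.001,1.0,1],[-0.322,0.119,0.001,1.0,1],[-0.322,0.119,0.001,1.0,1],[-0.322,0.119,0.001,1.0,1]]' >/dev/null; python3 - <<'E'
from h import *
np.set_printoptions(precision=1,suppress=True)
goto(550,-30,404,50)
c=capture("wrist");save(c,"wrist1.png")
import pickle;pickle.dump(c,open("w1.pkl","wb"))
for t in "track_start track_corner track_end heatsink".split():
    for k in tip_of(c,t)[:1]: print(t,round(k["conf"],2),np.array(k["centre"]),atz(c,k["centre"],40))
E
```

```text
pos [545.6 -21.5 403.8] yaw 50.03 tilt 0.02 F [ 0.9  0.1 -0.2] w 91.8 ff 0.0 t 4.33 q [-0.2  0.4  1.5  0.   1.3  0.5]
shift m [-0.  0. -0.] spin 0.0005
track_start 0.91 [352.2 267. ] [532.  -77.4  40. ]
track_corner 0.69 [350.9 148.1] [606.   16.5  40. ]
track_end 0.87 [267.4 153.4] [542.2  63.7  40. ]
heatsink 0.97 [351.8 220.3] [562.8 -38.5  40. ]
```

View pics/wrist1.png

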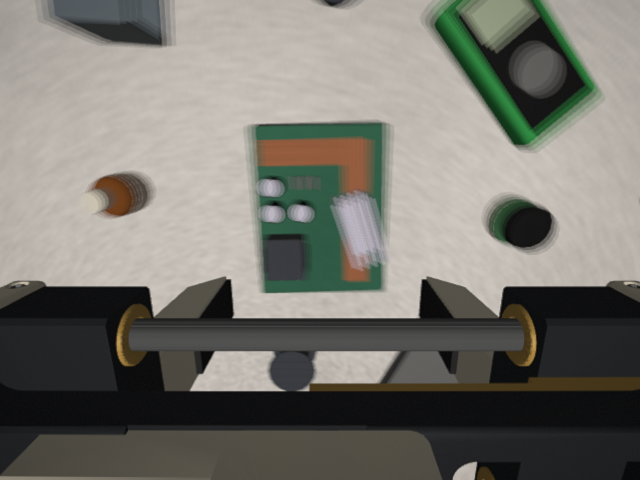

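```bash
cat >> h.py <<'E'
from scipy.optimize import minimize
def box(lx,ly,h): return np.array([[a*lx/2,b*ly/2,c*h] for a in(-1,1) for b in(-1,1) for c in(0,1)])
def fit(pairs,pts,x0,zfree=True):
    """pairs: (cam,mask); x0: x,y,z,yaw deg"""
    def cost(v):
        z=v[2] if zfree else x0[2]
        W=pts@R.from_euler("z",v[3],degrees=True).as_matrix().T+[v[0],v[1],z];s=0
        for c,m in pairs:
            r=np.zeros((960,1280),np.uint8);q=proj(c,W).astype(np.float32)
            cv2.fillConvexPoly(r,np.round(cv2.convexHull((q+.5)*2-.5)*16).astype(int),1,shift=4)
            r=cv2.resize(r.astype(np.float32),(640,480),interpolation=cv2.INTER_AREA);m=m.astype(float)
            s+=1-np.minimum(r,m).sum()/np.maximum(r,m).sum()
        return s/len(pairs)
    S=np.array(x0)+np.vstack([np.zeros(4),np.diag([8,8,8,10])])
    o=minimize(cost,x0,method="Nelder-Mead",options=dict(initial_simplex=S,xatol=.05,fatol=1e-5,maxiter=400))
    return o.x,o.fun
E
python3 - <<'E'
from h import *
np.set_printoptions(precision=1,suppress=True)
C={n:capture(n) for n in("wrist","top","side")}
goto(550,-30,404,50)
P=[]
for n in C:
    q=trace(C[n],"heatsink")
    if q: print(n,q[0]["conf"],q[0]["rect"],q[0]["pixels"].sum()); P.append((C[n],q[0]["pixels"]))
print(fit(P,box(60,30,48),[564,-40,40,60]))
for p in P: print(fit([p],box(60,30,48),[564,-40,40,60],False))
c=C["wrist"];B=[]
for t in "track_start track_corner track_end".split():
    k=tip_of(c,t)[0]; r=[ray(c,k["centre"])];print(t,k["conf"],atz(c,k["centre"],40));B.append(k["centre"])
import pickle;pickle.dump((C,P,B),open("s1.pkl","wb"))
E
```

```text
pos [544.1 -18.4 404. ] yaw 50.52 tilt 0.02 F [-0.4  0.1 -0.1] w 91.9 ff 0.0 t 4.73 q [-0.2  0.4  1.5  0.   1.3  0.5]
shift m [-0.  0.  0.] spin 0.0091
wrist 0.81 [359.4, 228.4, 49.3, 78.5] 2312
side 0.86 [326.0, 230.7, 22.7, 37.2] 607
(array([564.7, -36.8,  45.1,  69.5]), np.float64(0.15366009261676405))
(array([563.5, -38.2,  43.7,  69.1]), np.float64(0.12872782181955456))
(array([566.8, -44.5,  42.3,  73.8]), np.float64(0.08364875094625279))
track_start 0.9 [529.2 -75.8  40. ]
track_corner 0.61 [541.4  62.4  40. ]
track_end 0.77 [542.4  63.3  40. ]
```

```bash
python3 - <<'E'
from h import *
goto(552,-66,320,67)
E
```

```text
pos [544.5 -19.  404. ] yaw 50.46 tilt 0.02 F [-0.7 -0.   0.5] w 91.7 ff 0.0 t 5.03 q [-0.18  0.38  1.47  0.    1.29  0.51]
shift m [-0.0315  0.0357  0.084 ] spin -0.2887
```

```bash
python3 -m inch '[[-0.031,0.036,0.084,-0.289,1],[-0.031,0.036,0.084,-0.289,1],[-0.031,0.036,0.084,-0.289,1],[-0.031,0.036,0.084,-0.289,1],[-0.031,0.036,0.084,-0.289,1]]' >/dev/null; python3 - <<'E'
from h import *
c=capture("wrist");save(c,"wrist2.png");q=trace(c,"heatsink")[0];goto()
print(q["conf"],q["rect"])
import pickle;C,P,B=pickle.load(open("s1.pkl","rb"))
for z in(38,40,42): print(fit([(c,q["pixels"])],box(60,30,48),[564,-40,z,68],False))
print(fit([(c,q["pixels"]),*P],box(60,30,48),[564,-40,40,68]))
pickle.dump((c,q),open("s2.pkl","wb"))
im=c["color"][:,:,::-1].copy();im[:,:,2][q["pixels"]]=255;cv2.imwrite("pics/w2m.png",im)
E
```

```text
pos [553.1 -65.8 321.3] yaw 66.91 tilt 0.15 F [-0.6  0.3  0.5] w 91.8 ff 0.0 t 5.55 q [-0.26  0.48  1.56  0.    1.11  0.15]
shift m [0. 0. 0.] spin 0
0.87 [329.1, 213.8, 51.9, 105.7]
(array([563.69005523, -38.92698342,  45.356917  ,  68.85367478]), np.float64(0.06240540813237816))
(array([563.74634859, -38.51805851,  44.10835217,  68.96335453]), np.float64(0.06558195248552601))
(array([563.73356671, -38.22964539,  47.51723674,  68.85198999]), np.float64(0.07696090484386531))
(array([564.09499481, -37.97119052,  41.89221946,  69.02033262]), np.float64(0.13253060989853116))
```

View pics/w2m.png

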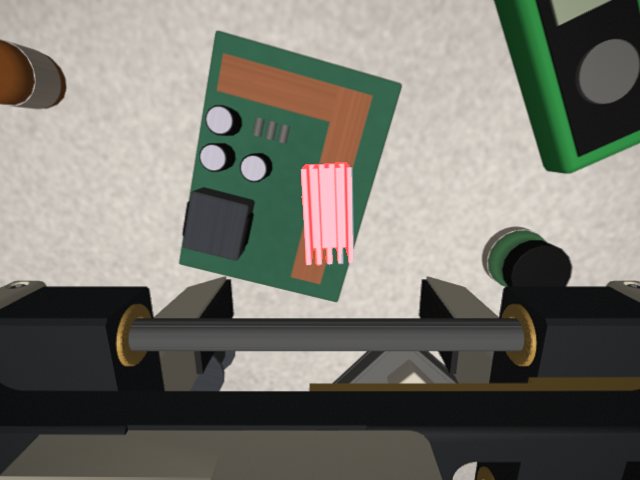

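```bash
python3 - <<'E'
from h import *
goto(564,-38.5,243,69)
E
```

```text
pos [553.1 -65.8 321.3] yaw 66.91 tilt 0.15 F [-0.6  0.3  0.5] w 91.8 ff 0.0 t 5.55 q [-0.26  0.48  1.56  0.    1.11  0.15]
shift m [ 0.0294 -0.0009  0.0783] spin -0.0365
```

```bash
python3 -m inch '[[0.030,-0.0003,0,-0.035,0.52],[0.030,-0.0003,0.01,-0.035,0.52],[0.030,-0.0003,0.03,-0.035,0.52],[0.030,-0.0003,0.055,-0.035,0.52],[0.030,-0.0003,0.077,-0.035,0.52],[0.030,-0.0003,0.077,-0.035,0.52],[0.030,-0.0003,0.077,-0.035,0.52],[0.030,-0.0003,0.077,-0.035,0.52]]'; python3 - <<'E'
from h import *
goto(564,-38.5,243,69);c=capture("wrist");save(c,"wrist3.png")
E
```

```text
time: 6.22
tool_pos: [564.8, -38.4, 244.6]
tcp_rot: [3.139, -0.001, 1.204]
contact_force: [-0.6, 0.5, 1.1]
grip_width: 48.5
finger_force: 0.0
pos [564.8 -38.4 244.6] yaw 68.98 tilt 0.18 F [-0.6  0.5  1.1] w 48.5 ff 0.0 t 6.22 q [-0.2   0.59  1.61  0.    0.94  0.16]
shift m [-0.0004 -0.0007  0.0016] spin -0.0004
```

View pics/wrist3.png

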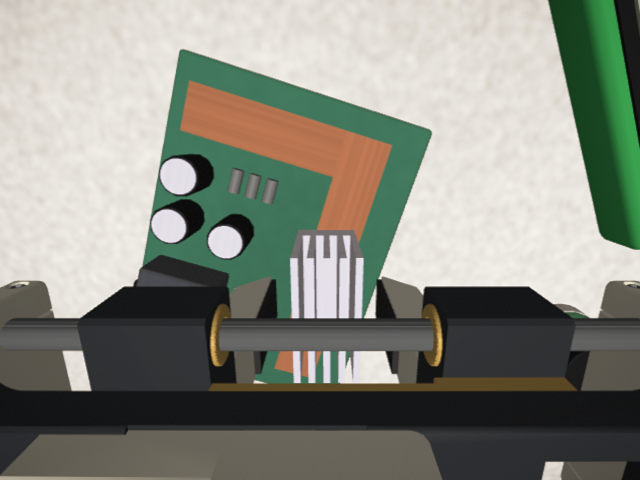

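```bash
python3 -m inch '[[0,0,0,0,0.2],[0,0,0,0,0.2],[0,0,0,0,0.2],[0,0,0,0,0.2],[0,0,0,0,0.2],[0,0,-0.01,0,0.2],[0,0,-0.05,0,0.2],[0,0,-0.09,0,0.2]]'; python3 - <<'E'
from h import *
import pickle
C={n:capture(n) for n in("top","side")};P=[]
for n in C:
    q=trace(C[n],"tray")
    if q: print(n,q[0]["conf"],q[0]["rect"]);P.append((C[n],q[0]["pixels"]))
for p in P: print(fit([p],box(150,115,22),[537,-258,0,27],False))
x,e=fit(P,box(150,115,22),[537,-258,0,27]);print(x,e)
goto()
E
```

```text
time: 6.93
tool_pos: [563.5, -38.5, 332.5]
tcp_rot: [-3.136, 0.001, 1.204]
contact_force: [1.5, 0.4, -0.5]
grip_width: 29.9
finger_force: 30.0
top 0.73 [462.5, 279.6, 75.7, 100.1]
side 0.69 [333.3, 259.2, 100.6, 80.0]
(array([ 532.08853858, -262.55753289,   17.1204721 ,   24.17194572]), np.float64(0.23556048424360043))
(array([ 537., -258.,    0.,   27.]), np.float64(1.0))
[ 532.54838022 -268.84551802  -18.45789671   24.20063456] 0.6112591605596269
pos [564.1 -38.6 334.2] yaw 68.97 tilt 0.15 F [-0.  -0.8 -1.4] w 29.9 ff 30.0 t 7.13 q [-0.2   0.48  1.52  0.    1.15  0.16]
shift m [0. 0. 0.] spin 0
```

```bash
python3 - <<'E'
from h import *
import pickle
C,P,B=pickle.load(open("s1.pkl","rb"))
t=[(640,227),(703,352),(608,402),(543,273)]
s=[(393,196),(369,151),(463,128),(493,172)]
s=[(393,190),(369,148),(463,128),(493,168)]
f=lambda p:np.array(p)/[706/400,600/340]+100
W=np.array([atz(C["top"],f(p),22) for p in t]);print(W,W.mean(0))
for i in range(4): print(np.linalg.norm(W[i]-W[i-1]),np.degrees(np.arctan2(*(W[i]-W[i-1])[1::-1])))
# match: side far pts
W2=np.array([atz(C["side"],f(p),22) for p in s]);print(W2,W2.mean(0))
goto(520,-250,360,117)
E
```

```text
[[ 620.14560397 -283.15949094   22.        ]
 [ 488.45911741 -341.16502403   22.        ]
 [ 441.39939503 -238.33124737   22.        ]
 [ 574.63635292 -178.09968018   22.        ]] [ 531.16011733 -260.18886063   22.        ]
114.49303807953588 -66.57896019521715
143.8957004583018 -156.22737018749996
113.09024313450323 114.59020813766466
146.2187697674989 24.325989990860965
[[ 580.55848803 -175.844112     22.        ]
 [ 622.16357589 -275.07046168   22.        ]
 [ 484.98680633 -337.98262744   22.        ]
 [ 442.44966737 -236.98667141   22.        ]] [ 532.53963441 -256.47096813   22.        ]
pos [564.1 -38.6 334.2] yaw 68.97 tilt 0.15 F [-0.  -0.8 -1.4] w 29.9 ff 30.0 t 7.13 q [-0.2   0.48  1.52  0.    1.15  0.16]
shift m [-0.2131  0.0348 -0.0258] spin -0.8383
```

```bash
python3 -m inch '[[-0.243,0.0225,0,-0.785,0.2],[-0.243,0.0225,0,-0.785,0.2],[-0.243,0.0225,0,-0.785,0.2],[-0.243,0.0225,0,-0.785,0.2],[-0.243,0.0225,0,-0.785,0.2],[-0.243,0.0225,0,-0.785,0.2],[-0.243,0.0225,0,-0.785,0.2],[-0.243,0.0225,0,-0.785,0.2]]'; python3 - <<'E'
from h import *
import pickle
c=capture("wrist");save(c,"wrist4.png");goto(498,-274,207,114)
a=capture("top"); B={}
for t in "track_start track_corner track_end".split():
    for k in tip_of(a,t)[:1]: print(t,k["conf"],k["centre"],atz(a,k["centre"],40))
X=[(532+dx*np.cos(.419)-dy*np.sin(.419),-259+dx*np.sin(.419)+dy*np.cos(.419),22) for dx,dy in((-75,-57.5),(75,-57.5),(75,57.5),(-75,57.5))]
print(proj(c,X).round())
E
```

```text
time: 7.8
tool_pos: [496.3, -276.7, 330.9]
tcp_rot: [-3.139, -0.002, 1.989]
contact_force: [-0.6, 0.8, -0.1]
grip_width: 29.8
finger_force: 30.0
pos [ 496.9 -274.8  331. ] yaw 113.72 tilt 0.2 F [-0.9  1.4 -1.5] w 29.6 ff 30.0 t 7.85 q [-0.64  0.49  1.51  0.    1.15 -1.05]
shift m [-1.00e-04  1.50e-03  1.24e-01] spin -0.0049
track_start 0.94 [356.3, 276.0] [537.59270907 -81.1520604   40.        ]
track_corner 0.74 [301.4, 238.7] [606.04961842  13.70682354  40.        ]
track_end 0.57 [272.1, 278.2] [537.55318382  66.57366379  40.        ]
[[287. 295.]
 [455. 295.]
 [469. 163.]
 [283. 163.]]
```

View pics/wrist4.png

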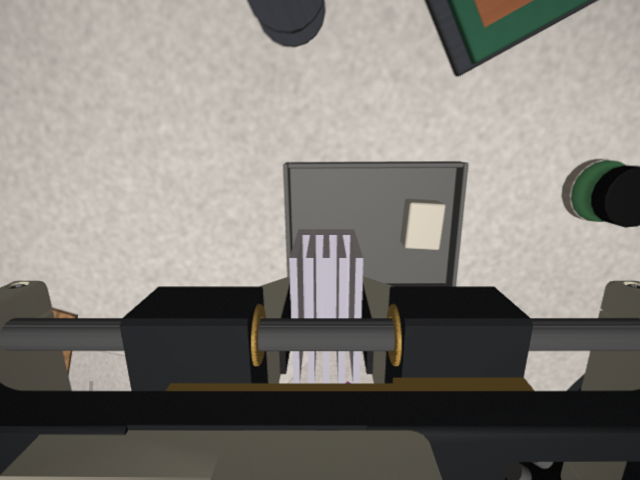

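```bash
python3 -m inch '[[0,0.0015,0.035,0,0.2],[0,0.0015,0.07,0,0.2],[0,0.0015,0.1,0,0.2],[0,0.0015,0.113,0,0.2],[0,0.0015,0.117,0,0.2],[0,0.0015,0.119,0,0.2],[0,0.0015,0.120,0,0.2],[0,0.0015,0.120,0,0.2]]'; python3 -m inch '[[0,0,0.001,0,0.2],[0,0,0.001,0,0.2]]'
```

```text
time: 8.72
tool_pos: [499.9, -272.7, 213.9]
tcp_rot: [3.14, 0.002, 1.989]
contact_force: [0.8, 0.0, -0.6]
grip_width: 29.8
finger_force: 30.0
time: 8.88
tool_pos: [499.5, -272.9, 212.7]
tcp_rot: [3.141, 0.002, 1.989]
contact_force: [-0.3, -0.1, -0.5]
grip_width: 29.6
finger_force: 30.0
```

```bash
python3 -m inch '[[0,0,0.001,0,0.2],[0,0,0.002,0,0.2],[0,0,0.003,0,0.2],[0,0,0.003,0,0.2]]';python3 -m inch '[[0,0,0.001,0,0.2],[0,0,0.001,0,0.2]]'
```

```text
time: 9.22
tool_pos: [499.2, -272.9, 208.5]
tcp_rot: [-3.141, -0.0, 1.989]
contact_force: [-0.2, 0.5, -0.7]
grip_width: 29.7
finger_force: 30.0
time: 9.38
tool_pos: [499.3, -272.9, 207.5]
tcp_rot: [-3.142, -0.0, 1.989]
contact_force: [-0.1, 0.5, -0.6]
grip_width: 29.4
finger_force: 30.0
```

```bash
python3 -m inch '[[0,0,0.0007,0,0.2],[0,0,0.0014,0,0.2],[0,0,0.0014,0,0.2]]';python3 -m inch '[[0,0,0.001,0,0.2],[0,0,0.001,0,0.2]]'
```

```text
time: 9.63
tool_pos: [499.3, -272.8, 207.5]
tcp_rot: [3.141, 0.0, 1.989]
contact_force: [-3.8, 1.7, 9.5]
grip_width: 29.9
finger_force: 30.0
time: 9.8
tool_pos: [499.2, -272.8, 207.5]
tcp_rot: [3.141, 0.001, 1.989]
contact_force: [-5.4, 2.9, 16.4]
grip_width: 29.7
finger_force: 30.0
```

```bash
python3 -m inch '[[0,0,-0.0015,0,0.2],[0,0,-0.0015,0,0.48],[0,0,-0.0015,0,0.48],[0,0,-0.0015,0,0.48],[0,0,-0.0015,0,0.48],[0,0,-0.02,0,0.48],[0,0,-0.055,0,0.48],[0,0,-0.095,0,0.48]]';python3 -m inch '[[0,0,-0.04,0,0.7],[0,0,-0.08,0,1],[0,0,-0.1,0,1],[0,0,-0.1,0,1]]';python3 - <<'E'
from h import *
import pickle
np.set_printoptions(precision=4,suppress=True)
goto(532,258,404,50)
C={n:capture(n) for n in("top","wrist","side")}
save(C["wrist"],"wrist5.png")
for n in("wrist",):
    for k in tip_of(C[n],"heatsink")[:1]: print(n,k["conf"],k["centre"],atz(C[n],k["centre"],4))
B={}
for t in "track_start track_corner track_end".split():
  for n in("top","side"):
    for k in tip_of(C[n],t)[:2]: print(t,n,k["conf"],k["centre"],atz(C[n],k["centre"],40))
pickle.dump(C,open("s5.pkl","wb"))
E
```

```text
time: 10.47
tool_pos: [498.8, -272.5, 299.1]
tcp_rot: [-3.139, -0.005, 1.989]
contact_force: [0.8, -0.6, -1.1]
grip_width: 44.3
finger_force: 0.0
time: 10.8
tool_pos: [499.8, -273.2, 405.9]
tcp_rot: [3.136, 0.009, 1.989]
contact_force: [-0.1, -0.1, 1.0]
grip_width: 66.2
finger_force: 0.0
pos [ 499.8 -273.2  405.9] yaw 113.95 tilt 0.58 F [-0.1 -0.1  1. ] w 66.2 ff 0.0 t 10.8 q [-0.63  0.42  1.4   0.    1.31 -1.05]
shift m [ 0.4724  0.245  -0.0009] spin 1.1162
wrist 0.6 [324.4, 210.1] [ 498.695  -272.4536    4.    ]
track_start top 0.7 [352.3, 278.6] [533.2199 -73.9347  40.    ]
track_start top 0.4 [450.8, 274.2] [ 536.0279 -250.052    40.    ]
track_start side 0.95 [341.3, 224.9] [533.0554 -90.869   40.    ]
track_start side 0.19 [396.3, 227.7] [409.7425 -89.2824  40.    ]
track_corner top 0.66 [301.9, 238.6] [606.2071  12.8185  40.    ]
track_corner side 0.83 [302.8, 255.3] [609.7854  14.9559  40.    ]
track_end top 0.56 [274.5, 276.9] [539.7225  62.3409  40.    ]
track_end side 0.58 [334.9, 270.2] [540.8299  54.6684  40.    ]
```

View pics/wrist5.png

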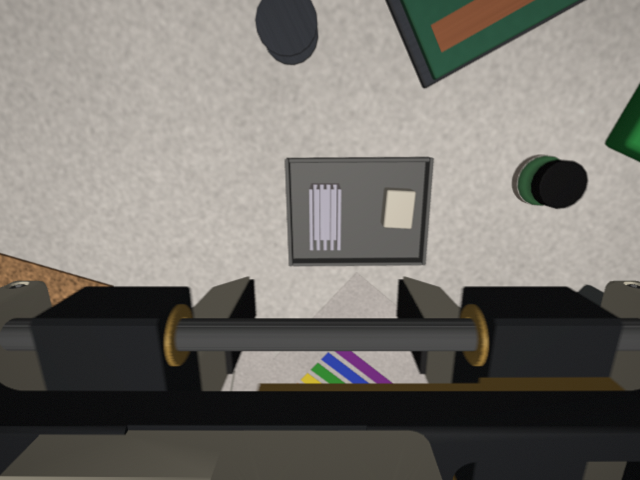

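```bash
python3 -m inch '[[0.2,0.122,0.045,1.08,1],[0.2,0.122,0.045,1.08,1],[0.2,0.122,0.045,1.08,1],[0.2,0.122,0.045,1.08,1],[0.2,0.122,0.045,1.08,1],[0.2,0.122,0.045,1.08,1],[0.2,0.122,0.045,1.08,1],[0.2,0.122,0.045,1.08,1]]'>/dev/null;python3 -m inch '[[0,0,0,0.08,1],[0,0,0,0.08,1],[0,0,0,0.08,1],[0,0,0,0.08,1]]';python3 - <<'E'
from h import *
import pickle
np.set_printoptions(precision=2,suppress=True)
C={n:capture(n) for n in("wrist","top","side")}
save(C["wrist"],"wrist6.png");pickle.dump(C,open("s6.pkl","wb"))
goto(532,258,404,50)
L=np.array([(-72,-47),(72,-47),(72,57),(48,57),(48,-23),(-72,-23)],float)
Ws=[(L[(i)%6]*(1-s)+L[(i+1)%6]*s) for i in range(6) for s in(0,.5)]
M={}
for n in C:
    c=C[n];h=cv2.cvtColor(c["color"],cv2.COLOR_RGB2HSV)
    m=cv2.inRange(h,(4,70,40),(18,255,255))
    q=proj(c,[[540,-12,40]])[0].astype(int);k={"wrist":170,"top":70,"side":70}[n];w=np.zeros_like(m);cv2.circle(w,q,k,255,-1);m&=w
    nn,l,st,_=cv2.connectedComponentsWithStats(m);i=1+st[1:,4].argmax();M[n]=l==i;print(n,st[i])
def cost(v,ns):
    a=np.radians(v[2]);X=np.c_[np.array(Ws)@np.array([[np.cos(a),np.sin(a)],[-np.sin(a),np.cos(a)]])+v[:2],np.full(12,v[3])]
    s=0
    for n in ns:
        r=np.zeros((1920,2560),np.uint8);q=(proj(C[n],X)+.5)*4-.5
        cv2.fillPoly(r,[np.round(q*16).astype(int)],1,shift=4);r=cv2.resize(r.astype(np.float32),(640,480),interpolation=cv2.INTER_AREA)
        s+=1-np.minimum(r,M[n]).sum()/np.maximum(r,M[n]).sum()
    return s/len(ns)
def go(ns,zf):
    x0=np.array([542.,-13,51,40]);S=x0+np.vstack([np.zeros(4),np.diag([6,6,6,6])])
    f=(lambda v:cost(v,ns)) if zf else (lambda v:cost([*v[:3],40],ns))
    if not zf:x0=x0[:3];S=S[:4,:3]
    o=minimize(f,x0,method="Nelder-Mead",options=dict(initial_simplex=S,xatol=.03,fatol=1e-5,maxiter=400));return o.x,o.fun
for n in C: print(n,go([n],False))
print(go(list(C),True))
E
```

```text
time: 12.3
tool_pos: [529.6, -40.7, 355.2]
tcp_rot: [-3.141, -0.0, 0.964]
contact_force: [-0.6, 0.4, -0.2]
grip_width: 91.6
finger_force: 0.0
pos [529.6 -40.8 355.3] yaw 55.15 tilt 0.0 F [-0.4 -0.   0.2] w 92.0 ff 0.0 t 12.45 q [-0.22  0.4   1.58  0.    1.16  0.39]
shift m [ 0.25 -0.17 -0.05] spin 0.0899
wrist [ 249   99  132  178 8121]
top [266 256  19  29 281]
side [298 223  50  55 800]
wrist (array([540.07,  -9.34,  52.12]), np.float64(0.01870816946029663))
top (array([537.  ,  -6.84,  54.7 ]), np.float64(0.8412284851074219))
side (array([542.91, -15.33,  52.09]), np.float64(0.06223255395889282))
(array([540.44,  -9.41,  52.16,  45.03]), np.float64(0.3437766134738922))
```

```bash
cat > trk.py <<'E'
from h import *
import pickle
np.set_printoptions(precision=2,suppress=True)
L=np.array([(-72,-47),(72,-47),(72,57),(48,57),(48,-23),(-72,-23)],float)
Ws=np.array([(L[(i)%6]*(1-s)+L[(i+1)%6]*s) for i in range(6) for s in(0,.5)])
def mask(c,k):
    m=cv2.inRange(cv2.cvtColor(c["color"],cv2.COLOR_RGB2HSV),(4,70,40),(18,255,255))
    q=proj(c,[[540,-12,40]])[0].astype(int);w=np.zeros_like(m);cv2.circle(w,q,k,255,-1);m&=w
    nn,l,st,_=cv2.connectedComponentsWithStats(m);return l==1+st[1:,4].argmax()
def cost(v,ps):
    a=np.radians(v[2]);X=np.c_[Ws@np.array([[np.cos(a),np.sin(a)],[-np.sin(a),np.cos(a)]])+v[:2],np.full(12,v[3])];s=0
    for c,m in ps:
        r=np.zeros((1920,2560),np.uint8);q=(proj(c,X)+.5)*4-.5
        cv2.fillPoly(r,[np.round(q*16).astype(int)],1,shift=4);r=cv2.resize(r.astype(np.float32),(640,480),interpolation=cv2.INTER_AREA)
        s+=1-np.minimum(r,m).sum()/np.maximum(r,m).sum()
    return s/len(ps)
def go(ps,zf):
    x0=np.array([542.,-13,51,40]);S=x0+np.vstack([np.zeros(4),np.diag([6,6,6,6])])
    f=(lambda v:cost(v,ps)) if zf else (lambda v:cost([*v[:3],40],ps))
    if not zf:x0=x0[:3];S=S[:4,:3]
    o=minimize(f,x0,method="Nelder-Mead",options=dict(initial_simplex=S,xatol=.03,fatol=1e-5,maxiter=400));return o.x,o.fun
E
python3 - <<'E'
from trk import *
C5=pickle.load(open("s5.pkl","rb"));C6=pickle.load(open("s6.pkl","rb"))
ps=[(C5["top"],mask(C5["top"],70)),(C5["side"],mask(C5["side"],70)),(C6["wrist"],mask(C6["wrist"],170))]
for p in ps: print(go([p],False))
print(go(ps,True))
print(go(ps[:2],True))
E
```

```text
(array([540.78, -11.69,  52.23]), np.float64(0.03875088691711426))
(array([542.99, -15.33,  52.  ]), np.float64(0.06054717302322388))
(array([540.07,  -9.34,  52.12]), np.float64(0.01870816946029663))
(array([540.63, -10.62,  51.88,  44.16]), np.float64(0.08886120468378067))
(array([541.48, -11.91,  51.93,  42.98]), np.float64(0.07653883099555969))
```

```bash
python3 -m inch '[[0.02,-0.015,-0.03,0,1],[0.05,-0.04,-0.05,0,1],[0.218,-0.17,-0.05,0.087,1],[0.218,-0.17,-0.05,0.087,1],[0.218,-0.17,-0.05,0.087,1],[0.218,-0.17,-0.05,0.087,1],[0.218,-0.17,-0.05,0.087,1],[0.218,-0.17,-0.05,0.087,1]]'>/dev/null;python3 -m inch '[[0.03,-0.02,0,0,1],[0.03,-0.02,0,0,1],[0.03,-0.02,0,0,1]]';python3 - <<'E'
from h import *
import pickle
np.set_printoptions(precision=2,suppress=True)
C={n:capture(n) for n in("wrist","side")}
save(C["wrist"],"wrist7.png")
goto(532,258,404,50)
for t in("burnisher","hole_a"):
  for n in C:
    for k in tip_of(C[n],t)[:2]: print(t,n,k["conf"],k["centre"],atz(C[n],k["centre"],75),atz(C[n],k["centre"],15))
pickle.dump(C,open("s7.pkl","wb"))
E
```

```text
time: 13.37
tool_pos: [518.6, 272.3, 404.9]
tcp_rot: [-3.141, 0.0, 0.878]
contact_force: [-0.2, -0.4, -0.2]
grip_width: 92.0
finger_force: 0.0
pos [518.8 270.7 405.1] yaw 50.14 tilt 0.04 F [-0.7 -0.1  0.7] w 92.0 ff 0.0 t 13.47 q [ 0.35  0.45  1.35 -0.    1.34  1.05]
shift m [-0.    0.02  0.  ] spin 0.0024
burnisher wrist 0.77 [343.8, 220.2] [533.11 267.42  75.  ] [526.92 255.15  15.  ]
burnisher wrist 0.52 [322.7, 355.2] [429.02 172.49  75.  ] [402.67 141.84  15.  ]
hole_a side 0.77 [300.7, 366.3] [583.83 310.23  75.  ] [589.62 270.19  15.  ]
hole_a side 0.72 [336.2, 336.4] [530.41 247.28  75.  ] [531.17 201.33  15.  ]
```

View pics/wrist7.png

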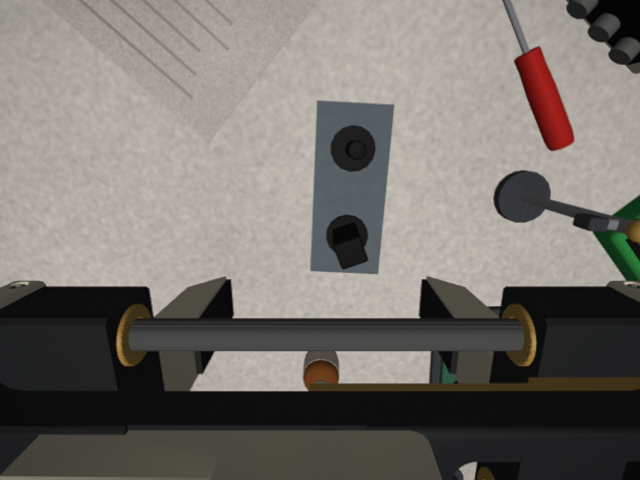

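```bash
cat > bf.py <<'E'
from h import *
import pickle
np.set_printoptions(precision=2,suppress=True)
th=np.linspace(0,2*np.pi,32,endpoint=False)
disk=lambda r,z:np.c_[r*np.cos(th),r*np.sin(th),np.full(32,z)]
parts=[np.vstack([disk(19,60),disk(19,66)]),box(22,22,50)+[0,0,66]]
def sil(c,v):
    r=np.zeros((1920,2560),np.uint8)
    for p in parts:
        W=p@R.from_euler("z",v[2],degrees=True).as_matrix().T+[v[0],v[1],v[3]]
        q=cv2.convexHull(((proj(c,W)+.5)*4-.5).astype(np.float32));cv2.fillConvexPoly(r,np.round(q*16).astype(int),1,shift=4)
    return cv2.resize(r.astype(np.float32),(640,480),interpolation=cv2.INTER_AREA)
def dmask(c,x0,thr,k=45):
    v=c["color"].max(2);m=(v<thr).astype(np.uint8);q=proj(c,[[x0[0],x0[1],95]])[0].astype(int)
    w=np.zeros_like(m);cv2.circle(w,q,k,1,-1);m&=w;nn,l,st,_=cv2.connectedComponentsWithStats(m);return l==1+st[1:,4].argmax()
def bfit(ps,x0,zf=False):
    best=None
    for y0 in(0,20,40,60,80):
        s=np.array([x0[0],x0[1],y0,15.]);n=4 if zf else 3
        f=lambda v:np.mean([1-np.minimum(a:=sil(c,[*v[:3],v[3] if zf else 15]),m).sum()/np.maximum(a,m).sum() for c,m in ps])
        S=(s+np.vstack([np.zeros(4),np.diag([5,5,8,5])]))[:n+1,:n]
        o=minimize(f,s[:n],method="Nelder-Mead",options=dict(initial_simplex=S,xatol=.03,fatol=1e-5,maxiter=250))
        if best is None or o.fun<best.fun: best=o
    return best.x,best.fun
E
python3 - <<'E'
from bf import *
C=pickle.load(open("s7.pkl","rb"));c=C["wrist"]
print("collar z81",atz(c,(347,235),81),"pick z81",atz(c,(352,148),81))
v=c["color"].max(2);print(v[200:290:10,330:375:5])
for t in(40,55):
    m=dmask(c,(531,262),t);print(t,m.sum(),np.argwhere(m).min(0),np.argwhere(m).max(0),bfit([(c,m)],(531,262)))
E
```

```text
collar z81 [527.42 256.28  81.  ] pick z81 [577.81 312.29  81.  ]
[[101  99  99  98 101 101 100  99 101]
 [101 100 100 101 100 101 100 102 101]
 [102  23  29  30  29  29  27 101 101]
 [ 30   8   9   8   8   5  28  26 102]
 [ 28   7   7  10  20  28  17  28 101]
 [103  17  28  28  27  28  25  82 102]
 [101 101  23  27  26  26  25  23 101]
 [ 99 100 101 101 101 101 100 100  99]
 [191 181 181 183 184 185 181 186 190]]
40 1619 [215 327] [268 367] (array([526.56, 256.15,  69.18]), np.float64(0.10091298818588257))
55 1672 [215 327] [268 367] (array([526.84, 255.63, -20.1 ]), np.float64(0.07214456796646118))
```

```bash
python3 -m inch '[[-0.034,0.026,0.03,-0.347,1],[-0.034,0.026,0.068,-0.347,1],[-0.034,0.026,0.068,-0.347,1],[-0.034,0.026,0.068,-0.347,0.55],[-0.034,0.026,0.068,-0.347,0.55],[-0.034,0.026,0.068,-0.347,0.55]]';python3 - <<'E'
from bf import *
C={n:capture(n) for n in("wrist","side")};c=C["wrist"];pickle.dump(C,open("s8.pkl","wb"));save(c,"wrist8.png")
goto(527,256,269,70)
m=dmask(c,(527,256),55,75);print(m.sum(),np.argwhere(m).min(0),np.argwhere(m).max(0),bfit([(c,m)],(527,256)))
d=C["side"];md=dmask(d,(527,256),45,45);print(md.sum(),bfit([(d,md)],(527,256)));print(bfit([(c,m),(d,md)],(527,256),True))
E
```

```text
time: 14.17
tool_pos: [517.5, 228.6, 338.8]
tcp_rot: [3.139, -0.002, 1.219]
contact_force: [0.2, 0.8, 0.7]
grip_width: 76.3
finger_force: 0.0
pos [517.3 228.9 338.8] yaw 69.92 tilt 0.17 F [-0.5 -0.1  0.2] w 68.3 ff 0.0 t 14.27 q [0.28 0.47 1.51 0.   1.16 0.63]
shift m [ 0.03 -0.    0.07] spin -0.0014
2709 [184 300] [246 352] (array([527.07, 256.66, -20.31]), np.float64(0.0697219967842102))
474 (array([529.08, 248.89,   1.22]), np.float64(0.23149555921554565))
(array([527.06, 255.66,  72.27,  13.31]), np.float64(0.18339234590530396))
```

```bash
python3 -m inch '[[0.029,0,0,0,0.5],[0.029,0,0.005,0,0.5],[0.029,0,0.03,0,0.5],[0.029,0,0.05,0,0.5],[0.029,0,0.06,0,0.5],[0.029,0,0.068,0,0.5],[0.029,0,0.068,0,0.5],[0.029,0,0.068,0,0.5]]'; python3 - <<'E'
from h import *
c=capture("wrist");save(c,"wrist9.png");goto(527,256,269,70)
E
```

```text
time: 14.93
tool_pos: [527.1, 255.9, 270.0]
tcp_rot: [3.141, -0.001, 1.222]
contact_force: [0.3, -0.4, -0.4]
grip_width: 46.2
finger_force: 0.0
pos [527.2 255.9 270.4] yaw 69.99 tilt 0.11 F [ 0.6 -0.3  1. ] w 45.7 ff 0.0 t 14.98 q [0.32 0.58 1.53 0.   1.03 0.67]
shift m [-0.     -0.0002  0.0014] spin -0.0002
```

View pics/wrist9.png

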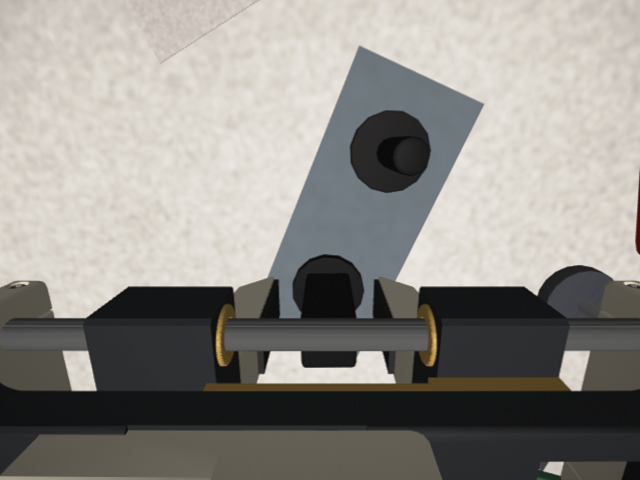

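```bash
python3 -m inch '[[0,0,0,0,0.1],[0,0,0,0,0.1],[0,0,0,0,0.1],[0,0,0,0,0.1],[0,0,0,0,0.1],[0,0,0,0,0.1]]'; python3 -m inch '[[0,0,-0.005,0,0.1],[0,0,-0.02,0,0.1],[0,0,-0.045,0,0.1],[0,0,-0.07,0,0.1],[0,0,-0.085,0,0.1],[0,0,-0.09,0,0.1],[0,0,-0.09,0,0.1]]'; python3 - <<'E'
from h import *
a=np.radians(52.12);Rz=np.array([[np.cos(a),-np.sin(a)],[np.sin(a),np.cos(a)]])
for n,p in dict(s=(-60,-35),c=(60,-35),e=(60,45)).items(): print(n,(Rz@p+[540.3,-9.8]).round(1))
goto()
E
```

```text
time: 15.48
tool_pos: [526.9, 255.8, 269.8]
tcp_rot: [3.141, -0.0, 1.222]
contact_force: [-0.3, -0.8, 3.4]
grip_width: 22.1
finger_force: 30.0
time: 16.07
tool_pos: [526.9, 255.9, 360.6]
tcp_rot: [3.14, -0.002, 1.222]
contact_force: [0.7, -0.9, -1.3]
grip_width: 22.0
finger_force: 30.0
s [531.1 -78.6]
c [604.8  16.1]
e [541.6  65.2]
pos [526.9 255.9 360.6] yaw 70.01 tilt 0.14 F [ 0.7 -0.9 -1.3] w 22.0 ff 30.0 t 16.07 q [0.32 0.49 1.42 0.   1.23 0.67]
shift m [0. 0. 0.] spin 0
```

```bash
python3 -m inch '[[-0.313,0.1185,0,0.312,0.1],[-0.313,0.1185,0,0.312,0.1],[-0.313,0.1185,0,0.312,0.1],[-0.313,0.1185,0,0.312,0.1],[-0.313,0.1185,0,0.312,0.1],[-0.313,0.1185,0,0.312,0.1],[-0.313,0.1185,0,0.312,0.1],[-0.313,0.1185,0,0.312,0.1]]'>/dev/null; python3 - <<'E'
from h import *
goto(531.1,-78.6,320,52.12)
E
```

```text
pos [530.4 -79.4 357.7] yaw 52.13 tilt 0.17 F [ 1.4  1.  -2.2] w 21.8 ff 30.0 t 16.73 q [-0.29  0.41  1.56  0.    1.17  0.37]
shift m [0.0011 0.0002 0.0377] spin 0.0002
```

```bash
python3 -m inch '[[0,0,0.02,0,0.1],[0,0,0.04,0,0.1],[0,0,0.045,0,0.1],[0,0,0.045,0,0.1],[0,0,0.045,0,0.1]]'; python3 - <<'E'
from trk import *
c=capture("wrist");save(c,"wrist10.png");s=capture("side");pickle.dump((c,s),open("s10.pkl","wb"))
goto(531.1,-78.6,320,52.12)
o=get_obs();p=o["tool_pos"]
print("foot pred px",proj(c,[[p[0],p[1],p[2]-254.8]]),proj(s,[[p[0],p[1],p[2]-254.8]]))
for n,x in(("w",c),("s",s)):
    for k in tip_of(x,"burnisher")[:2]: print(n,k["conf"],k["centre"],atz(x,k["centre"],p[2]-254.8))
m=mask(c,200);print(m.sum(),go([(c,m)],False))
E
```

```text
time: 17.15
tool_pos: [531.2, -77.1, 314.0]
tcp_rot: [-3.14, 0.0, 0.911]
contact_force: [-0.9, -0.1, -1.0]
grip_width: 21.7
finger_force: 30.0
pos [531.5 -77.  315.1] yaw 52.19 tilt 0.07 F [-1.  -0.5 -1.4] w 21.9 ff 30.0 t 17.25 q [-0.29  0.45  1.62  0.    1.07  0.37]
shift m [-0.  0. -0.] spin 0.0012
foot pred px [[329.17 251.5 ]] [[342.04 221.76]]
w 0.94 [325.4, 249.7] [530.21 -74.32  60.3 ]
s 0.97 [342.2, 221.5] [531.17 -77.9   60.3 ]
s 0.56 [334.9, 274.3] [539.75  86.52  60.3 ]
11684 (array([540.41,  -9.42,  52.11]), np.float64(0.036357223987579346))
```

View pics/wrist10.png

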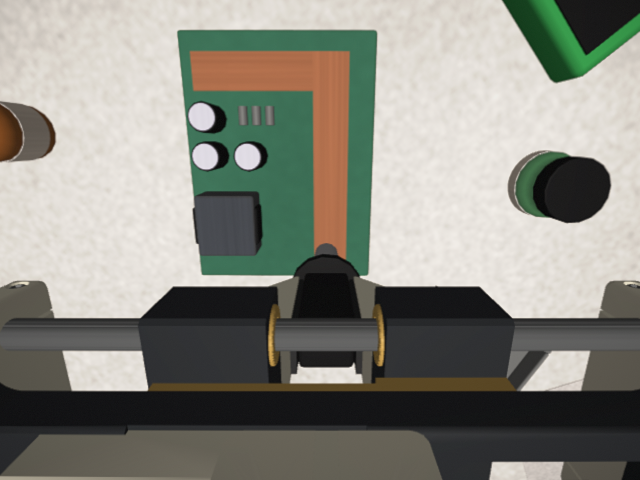

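```bash
python3 - <<'E'
from trk import *
c,s=pickle.load(open("s10.pkl","rb"))
h=cv2.cvtColor(c["color"],cv2.COLOR_RGB2HSV)
for r in(225,238,244,248,252,256): print(r,[(int(a),int(b)) for a,b in zip(h[r,306:354:2,0],h[r,306:354:2,1])])
p=np.array([531.4,-77,0]);u=np.array([np.cos(np.radians(52.1)),np.sin(np.radians(52.1)),0]);n=np.array([-u[1],u[0],0])
for z in(60.3,75,100,115): print(z,proj(c,[p+[0,0,z]+8*n*k for k in(-1,0,1)]).round(1).tolist(), proj(c,[p+[0,0,z]+8*u*k for k in(-1,1)]).round(1).tolist())
e=c["color"][230:300,290:370,::-1];cv2.imwrite("pics/c10.png",cv2.resize(cv2.convertScaleAbs(e,alpha=1.5),None,fx=8,fy=8,interpolation=cv2.INTER_NEAREST))
E
```

```text
225 [(75, 117), (75, 115), (75, 115), (75, 114), (13, 124), (10, 145), (10, 143), (10, 144), (10, 145), (10, 143), (11, 144), (10, 145), (10, 144), (10, 143), (10, 143), (10, 143), (10, 144), (10, 145), (10, 145), (10, 145), (19, 89), (75, 117), (75, 115), (75, 115)]
238 [(74, 115), (75, 115), (75, 116), (75, 116), (13, 121), (10, 145), (11, 143), (10, 144), (10, 145), (10, 143), (10, 142), (11, 143), (11, 143), (11, 142), (11, 143), (10, 143), (10, 144), (11, 143), (10, 144), (10, 145), (25, 75), (76, 119), (75, 117), (76, 115)]
244 [(75, 115), (75, 114), (75, 114), (75, 116), (13, 122), (10, 145), (10, 142), (10, 119), (6, 52), (5, 19), (0, 0), (8, 25), (7, 56), (10, 129), (10, 145), (10, 143), (10, 144), (11, 144), (10, 144), (10, 144), (32, 63), (75, 117), (75, 114), (75, 116)]
248 [(75, 114), (75, 115), (76, 115), (76, 119), (14, 121), (10, 114), (120, 3), (0, 3), (0, 3), (0, 7), (0, 7), (10, 10), (30, 3), (30, 4), (0, 0), (10, 128), (11, 145), (10, 144), (11, 145), (10, 144), (41, 65), (75, 119), (75, 115), (75, 115)]
252 [(75, 114), (75, 116), (75, 116), (76, 119), (16, 99), (0, 17), (0, 3), (0, 3), (0, 7), (165, 7), (15, 7), (0, 7), (15, 7), (15, 7), (0, 4), (7, 29), (10, 143), (11, 145), (10, 144), (10, 144), (45, 63), (75, 119), (74, 115), (76, 116)]
256 [(75, 115), (75, 114), (75, 115), (75, 116), (60, 49), (165, 24), (90, 20), (0, 36), (0, 0), (150, 18), (30, 39), (0, 20), (0, 0), (30, 21), (0, 0), (120, 20), (10, 135), (10, 143), (10, 143), (10, 144), (50, 63), (75, 116), (74, 115), (75, 115)]
60.3 [[340.6, 251.6], [329.1, 251.6], [317.6, 251.6]] [[329.1, 262.4], [329.1, 240.6]]
75 [[341.4, 258.4], [329.3, 258.4], [317.1, 258.4]] [[329.2, 269.8], [329.3, 246.7]]
100 [[343.2, 272.1], [329.6, 272.1], [316.0, 272.1]] [[329.5, 284.7], [329.6, 259.2]]
115 [[344.4, 282.0], [329.8, 282.0], [315.2, 282.0]] [[329.7, 295.4], [329.8, 268.3]]
```

```bash
python3 -m inch '[[-0.002,0.0035,0.004,0,0.1],[-0.002,0.0035,0.01,0,0.1],[-0.002,0.0035,0.014,0,0.1],[-0.002,0.0035,0.015,0,0.1],[-0.002,0.0035,0.015,0,0.1],[-0.002,0.0035,0.015,0,0.1]]'; python3 -m inch '[[0,0,0,0,0.1],[0,0,0,0,0.1]]'
```

```text
time: 17.85
tool_pos: [532.7, -81.2, 299.2]
tcp_rot: [-3.141, 0.0, 0.91]
contact_force: [-0.5, -0.2, -0.9]
grip_width: 21.7
finger_force: 30.0
time: 18.02
tool_pos: [532.7, -81.2, 299.5]
tcp_rot: [3.141, -0.0, 0.91]
contact_force: [-0.6, 0.2, -0.5]
grip_width: 21.8
finger_force: 30.0
```

```bash
python3 - <<'E'
from trk import *
c=capture("wrist");goto();p=get_obs()["tool_pos"]
h=cv2.cvtColor(c["color"],cv2.COLOR_RGB2HSV)
for r in(236,240,244,248,252): print(r,"copper",[int(i) for i in np.flatnonzero((h[r,300:360,1]>100)&(h[r,300:360,0]<25))+300][::33] , "rod",(lambda a:(a.min(),a.max()) if len(a) else None)(np.flatnonzero(h[r,300:360,1]<50)+300),"edge",(lambda a:(a.min(),a.max()))(np.flatnonzero((h[r,300:360,1]>100)&(h[r,300:360,0]<25))+300))
E
```

```text
pos [532.7 -81.2 299.5] yaw 52.13 tilt 0.02 F [-0.8  0.8 -1.2] w 21.7 ff 30.0 t 18.07 q [-0.29  0.47  1.63  0.    1.03  0.37]
shift m [0. 0. 0.] spin 0
236 copper [307, 340] rod None edge (np.int64(307), np.int64(340))
240 copper [307, 340] rod None edge (np.int64(307), np.int64(340))
244 copper [307] rod (np.int64(323), np.int64(329)) edge (np.int64(307), np.int64(340))
248 copper [307] rod (np.int64(317), np.int64(334)) edge (np.int64(307), np.int64(340))
252 copper [307] rod (np.int64(316), np.int64(336)) edge (np.int64(307), np.int64(340))
```

```bash
python3 -m inch '[[0,-0.0015,0.002,0,0.1],[0,-0.0015,0.004,0,0.1],[0,-0.0015,0.006,0,0.1],[0,-0.0015,0.0075,0,0.1],[0,-0.0015,0.0085,0,0.1],[0,-0.0015,0.0085,0,0.1]]'; python3 -m inch '[[0,0,0,0,0.1],[0,0,0,0,0.1]]'; python3 - <<'E'
from trk import *
s=capture("side");c=capture("wrist");goto();pickle.dump((s,c),open("s11.pkl","wb"))
for x in(c,s):
    m=mask(x,200 if x is c else 70);print(m.sum(),go([(x,m)],True))
E
```

```text
time: 18.57
tool_pos: [531.4, -80.2, 290.9]
tcp_rot: [-3.141, -0.0, 0.91]
contact_force: [-1.4, 1.3, 3.7]
grip_width: 21.4
finger_force: 30.0
time: 18.73
tool_pos: [531.5, -80.2, 291.0]
tcp_rot: [-3.141, -0.0, 0.91]
contact_force: [-0.7, 0.7, 4.2]
grip_width: 21.7
finger_force: 30.0
pos [531.4 -80.2 291. ] yaw 52.13 tilt 0.01 F [-1.6  0.7  2.5] w 21.7 ff 30.0 t 18.83 q [-0.29  0.48  1.65  0.    1.01  0.37]
shift m [0. 0. 0.] spin 0
13622 (array([540.27,  -9.3 ,  52.04,  35.68]), np.float64(0.05047708749771118))
777 (array([542.57, -12.07,  51.78,  39.05]), np.float64(0.09086835384368896))
```

```bash
python3 -m inch '[[0,0,0.0006,0,0.1],[0,0,0.0011,0,0.1],[0.004,0,0.0011,0,0.1],[0.008,0,0.0011,0,0.1],[0.013,0,0.0011,0,0.1],[0.018,0,0.0011,0,0.1],[0.024,0,0.0011,0,0.1],[0.030,0,0.0011,0,0.1]]'; python3 - <<'E'
from trk import *
c=capture("wrist");goto()
m=mask(c,200);print(m.sum(),go([(c,m)],True))
h=cv2.cvtColor(c["color"],cv2.COLOR_RGB2HSV)
for r in(240,244,248,252): print(r,"rod",np.flatnonzero(h[r,300:360,1]<50)[[0,-1]]+300 if (h[r,300:360,1]<50).any() else 0,"edge",np.flatnonzero((h[r,290:360,1]>100)&(h[r,290:360,0]<25))[[0,-1]]+290)
E
```

```text
time: 19.5
tool_pos: [550.4, -56.1, 289.8]
tcp_rot: [3.141, -0.0, 0.91]
contact_force: [-1.4, -2.4, 5.1]
grip_width: 21.8
finger_force: 30.0
pos [550.9 -55.4 289.8] yaw 52.16 tilt 0.06 F [-1.5 -1.9  5.1] w 22.0 ff 30.0 t 19.55 q [-0.24  0.51  1.6   0.    1.03  0.42]
shift m [0. 0. 0.] spin 0
10968 (array([540.27,  -9.04,  52.04,  41.22]), np.float64(0.18256866931915283))
240 rod 0 edge [309 343]
244 rod [324 328] edge [309 342]
248 rod [318 334] edge [309 342]
252 rod [316 336] edge [309 342]
```

```bash
python3 -m inch '[[0.006,0,0,0,0.1],[0.012,0,0,0,0.1],[0.018,0,0,0,0.1],[0.024,0,0,0,0.1],[0.030,0,0,0,0.1],[0.036,0,0,0,0.1],[0.042,0,0,0,0.1],[0.048,0,0,0,0.1]]';python3 -m inch '[[0.006,0,0,0,0.1],[0.012,0,0,0,0.1],[0.018,0,0,0,0.1],[0.024,0,0,0,0.1],[0.030,0,0,0,0.1],[0.036,0,0,0,0.1],[0.042,0,0,0,0.1],[0.042,0,0,0,0.1]]'; python3 - <<'E'
from trk import *
c=capture("wrist");goto(604.8,16.1)
h=cv2.cvtColor(c["color"],cv2.COLOR_RGB2HSV);g=(h[...,1]>100)&(h[...,0]<25)
for r in(236,240,244,248,252): print(r,"rod",(np.flatnonzero(h[r,300:360,1]<50)+300)[[0,-1]] if (h[r,300:360,1]<50).any() else 0,"copper",(np.flatnonzero(g[r,200:360])+200)[[0,-1]] if g[r,200:360].any() else 0)
for x in(280,295,345): print(x,np.flatnonzero(g[150:300,x])[[0,-1]]+150 if g[150:300,x].any() else 0)
for k in tip_of(c,"burnisher")[:1]:print(k)
E
```

```text
time: 20.22
tool_pos: [579.7, -18.2, 289.7]
tcp_rot: [-3.141, -0.0, 0.91]
contact_force: [-1.4, -2.6, 5.1]
grip_width: 22.2
finger_force: 30.0
time: 20.88
tool_pos: [605.8, 15.5, 289.8]
tcp_rot: [3.141, -0.001, 0.91]
contact_force: [-0.2, 0.5, 5.2]
grip_width: 22.0
finger_force: 30.0
pos [605.7  15.3 289.8] yaw 52.15 tilt 0.11 F [0.1 0.9 5.1] w 21.8 ff 30.0 t 20.93 q [-0.1   0.59  1.45  0.    1.1   0.56]
shift m [ 0. -0. -0.] spin 0
236 rod 0 copper [200 343]
240 rod 0 copper [200 343]
244 rod [323 329] copper [200 343]
248 rod [317 334] copper [200 343]
252 rod [316 336] copper [200 343]
280 [236 268]
295 [236 268]
345 0
{'centre': [327.0, 251.3], 'conf': 0.55}
```

```bash
python3 -m inch '[[0,-0.004,0,0,0.1],[0,-0.010,0,0,0.1],[0,-0.016,0,0,0.1],[0,-0.022,0,0,0.1],[0,-0.028,0,0,0.1],[0,-0.034,0,0,0.1],[0,-0.040,0,0,0.1],[0,-0.046,0,0,0.1]]';python3 -m inch '[[0,-0.006,0,0,0.1],[0,-0.012,0,0,0.1],[0,-0.018,0,0,0.1],[0,-0.024,0,0,0.1],[0,-0.030,0,0,0.1],[0,-0.034,0,0,0.1],[0,-0.034,0,0,0.1],[0,-0.034,0,0,0.1]]'; python3 - <<'E'
from trk import *
c=capture("wrist");goto(541.6,65.2)
h=cv2.cvtColor(c["color"],cv2.COLOR_RGB2HSV);g=(h[...,1]>100)&(h[...,0]<25)
for r in(240,248,252): print(r,"rod",(np.flatnonzero(h[r,300:360,1]<50)+300)[[0,-1]] if (h[r,300:360,1]<50).any() else 0,"copper",(np.flatnonzero(g[r,200:360])+200)[[0,-1]] if g[r,200:360].any() else 0)
for x in(312,345): print(x,np.flatnonzero(g[150:300,x])[[0,-1]]+150 if g[150:300,x].any() else 0)
E
```

```text
time: 21.65
tool_pos: [568.3, 43.0, 289.9]
tcp_rot: [3.141, -0.0, 0.91]
contact_force: [1.6, -1.5, 4.4]
grip_width: 22.0
finger_force: 30.0
time: 22.32
tool_pos: [541.4, 64.0, 289.5]
tcp_rot: [-3.139, 0.0, 0.91]
contact_force: [-0.9, 0.8, 5.0]
grip_width: 21.8
finger_force: 30.0
pos [541.5  64.  289.4] yaw 52.12 tilt 0.15 F [-0.4  1.3  5.2] w 21.6 ff 30.0 t 22.37 q [-0.02  0.5   1.63  0.    1.02  0.64]
shift m [ 0. -0.  0.] spin 0
240 rod 0 copper [311 359]
248 rod [317 334] copper [311 359]
252 rod [316 336] copper [311 359]
312 [234 257]
345 [234 260]
```

```bash
python3 -m inch '[[0,0,-0.02,0,0.1],[0,0,-0.05,0,0.1],[0,0,-0.074,0,0.1],[0.142,-0.129,-0.074,-0.312,0.1],[0.142,-0.129,-0.074,-0.312,0.1],[0.142,-0.129,-0.074,-0.312,0.1],[0.142,-0.129,-0.074,-0.312,0.1],[0.142,-0.129,-0.074,-0.312,0.1]]';python3 -m inch '[[0,0,0,0,0.1],[0,0,0,0,0.1],[0,0,0,0,0.1]]'; python3 - <<'E'
from h import *
goto(526.9,255.8,362,70)
E
```

```text
time: 23.03
tool_pos: [526.0, 258.2, 362.2]
tcp_rot: [-3.138, 0.001, 1.224]
contact_force: [1.4, -0.7, -0.8]
grip_width: 21.9
finger_force: 30.0
time: 23.28
tool_pos: [527.1, 254.3, 362.5]
tcp_rot: [-3.139, 0.002, 1.222]
contact_force: [-0.3, -0.9, -0.5]
grip_width: 21.9
finger_force: 30.0
pos [527.1 254.3 362.5] yaw 70.01 tilt 0.18 F [-0.3 -0.9 -0.5] w 21.9 ff 30.0 t 23.28 q [ 0.32  0.49  1.42 -0.    1.24  0.67]
shift m [ 0.0013 -0.0007  0.0005] spin 0.0002
```

```bash
python3 -m inch '[[0.0013,-0.0005,0.01,0,0.1],[0.0013,-0.0005,0.022,0,0.1],[0.0013,-0.0005,0.025,0,0.1],[0.0013,-0.0005,0.025,0,0.1],[0.0013,-0.0005,0.025,0,0.1],[0.0013,-0.0005,0.025,0,0.1]]'; python3 - <<'E'
from trk import *
c=capture("wrist");s=capture("side");pickle.dump((c,s),open("s12.pkl","wb"));goto(526.9,255.8,270,70)
p=get_obs()["tool_pos"]
for n,x in(("w",c),("s",s)):
    for k in tip_of(x,"burnisher")[:1]: print(n,k["conf"],k["centre"],atz(x,k["centre"],p[2]-254.8))
    for k in tip_of(x,"hole_a")[:2]: print(n,k["conf"],k["centre"],atz(x,k["centre"],75))
E
```

```text
time: 23.78
tool_pos: [527.6, 255.8, 339.2]
tcp_rot: [3.141, -0.001, 1.221]
contact_force: [0.9, 0.6, -1.3]
grip_width: 22.2
finger_force: 30.0
pos [527.5 256.1 339.4] yaw 69.99 tilt 0.07 F [-0.4  0.6 -1.2] w 21.8 ff 30.0 t 23.88 q [0.32 0.51 1.45 0.   1.19 0.67]
shift m [-0.   -0.    0.07] spin -0.0002
w 0.87 [325.5, 253.5] [524.86 252.66  75.  ]
s 0.9 [336.1, 337.1] [530.39 256.05  84.57]
s 0.9 [336.7, 338.7] [529.36 252.    75.  ]
s 0.56 [305.1, 364.6] [577.17 306.54  75.  ]
```

```bash
python3 -m inch '[[-0.0003,-0.0005,0.003,0,0.1],[-0.0003,-0.0005,0.006,0,0.1],[-0.0003,-0.0005,0.009,0,0.1],[-0.0003,-0.0005,0.012,0,0.1],[-0.0003,-0.0005,0.015,0,0.1],[-0.0003,-0.0005,0.018,0,0.1],[-0.0003,-0.0005,0.021,0,0.1],[-0.0003,-0.0005,0.024,0,0.1]]'
```

```text
time: 24.75
tool_pos: [526.8, 256.1, 314.4]
tcp_rot: [-3.142, -0.0, 1.222]
contact_force: [-0.2, -0.6, -1.2]
grip_width: 21.9
finger_force: 30.0
```

```bash
python3 -m inch '[[0,0,0.008,0,0.1],[0,0,0.016,0,0.1],[0,0,0.024,0,0.1],[0,0,0.030,0,0.1],[0,0,0.035,0,0.1],[0,0,0.039,0,0.1],[0,0,0.042,0,0.1],[0,0,0.042,0,0.1]]'; python3 -m inch '[[0,0,0.001,0,0.1],[0,0,0.002,0,0.1],[0,0,0.002,0,0.1]]'
```

```text
time: 25.42
tool_pos: [526.6, 256.1, 272.1]
tcp_rot: [-3.141, 0.001, 1.222]
contact_force: [0.1, -0.3, -0.8]
grip_width: 22.2
finger_force: 30.0
time: 25.67
tool_pos: [526.8, 256.1, 270.9]
tcp_rot: [3.141, -0.0, 1.222]
contact_force: [-0.4, 0.4, -0.9]
grip_width: 21.8
finger_force: 30.0
```

```bash
python3 -m inch '[[0,0,0.001,0,0.1],[0,0,0.0015,0,0.1],[0,0,0.0015,0,0.1]]'; python3 -m inch '[[0,0,0.0005,0,0.1],[0,0,0.0005,0,0.1]]'
```

```text
time: 25.92
tool_pos: [526.8, 256.2, 269.8]
tcp_rot: [3.141, -0.001, 1.222]
contact_force: [-0.8, 0.3, 2.3]
grip_width: 21.7
finger_force: 30.0
time: 26.08
tool_pos: [526.8, 256.2, 269.8]
tcp_rot: [3.141, -0.001, 1.222]
contact_force: [-1.6, -1.2, 7.1]
grip_width: 21.8
finger_force: 30.0
```

Collar rests on the plate. Release, withdraw straight up and check.

```bash
python3 -m inch '[[0,0,-0.0005,0,0.5],[0,0,-0.0005,0,0.5],[0,0,-0.0005,0,0.5],[0,0,-0.0005,0,0.5],[0,0,-0.0005,0,0.5],[0,0,-0.02,0,0.5],[0,0,-0.05,0,0.5],[0,0,-0.09,0,0.5]]'; python3 -m inch '[[-0.03,0,-0.02,0,0.5],[-0.03,0,-0.05,0,0.5],[-0.03,0,-0.05,0,0.5],[-0.03,0,-0.05,0,0.5],[-0.03,0,-0.05,0,0.5]]'; python3 - <<'E'
from bf import *
c=capture("wrist");save(c,"wrist13.png");goto()
m=dmask(c,(527,256),55,75);print(m.sum(),bfit([(c,m)],(527,256)),bfit([(c,m)],(527,256),True))
t=capture("top")
for x in(t,):
    for k in tip_of(x,"heatsink")[:1]: print(k["conf"],atz(x,k["centre"],4))
E
```

```text
time: 26.75
tool_pos: [526.2, 255.9, 357.0]
tcp_rot: [-3.137, 0.004, 1.222]
contact_force: [0.7, 0.4, -0.6]
grip_width: 45.9
finger_force: 0.0
time: 27.17
tool_pos: [516.4, 228.0, 408.2]
tcp_rot: [-3.141, 0.0, 1.222]
contact_force: [-0.2, -0.0, -0.4]
grip_width: 46.3
finger_force: 0.0
pos [516.3 228.  407.5] yaw 70.01 tilt 0.12 F [ 0.1 -0.4 -0.3] w 46.1 ff 0.0 t 27.22 q [0.28 0.41 1.41 0.   1.32 0.63]
shift m [0. 0. 0.] spin 0
1521 (array([525.64, 256.92, -20.01]), np.float64(0.0787053108215332)) (array([524.87, 254.98,  70.15,   2.16]), np.float64(0.021289587020874023))
0.77 [ 497.93 -274.13    4.  ]
```

```bash
python3 -c "
from plant import *
print(close_job())"
```

```text
the job is handed in; nothing more can be done
None
```

The job is handed in at about 27 s of the 72 s allowed: the heat sink is upright in the empty half of the tray, the L-track was burnished in one stroke with the board about 5 mm down (about 6 N) at each reading, and the burnisher is back in its hole with its collar on the plate.

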